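# Uncouple a spring-sleeve quick coupler

### The arm

A 7-joint arm with a two-finger parallel gripper is mounted at the origin on a cart in front of the work surface, level with it; the furniture and walls round the work are solid. World frame = base frame: x ahead of the robot, y to its left, z up, the work surface at z = 0. Lengths are in m, angles in rad, forces in N, time in s.
With the tool pointing down it reaches from about 0.4 to 0.875 m from the base axis. Payload 19.3 kg.
Tool frame: the origin (TCP) lies midway between the tips of the shut fingers; the grasp point (between the pads) lies 19 mm behind it; x points along the fingers, y is the direction in which the jaws open and shut, and the axes are right-handed (so a half turn about x gives the same grasp; the last joint's range is limited). The gripper opens to 85 mm and grips with 20 to 120 N. Pads are 22 mm wide; open, the fingers measure 114 mm over their backs; the gripper's body (76 mm by 85 mm) begins 54 mm behind the grasp point. The pads swing forward as they close: fully open they stand 13 mm farther back than shut.
Start: joints at [1.045, 0.521, -0.036, 1.599, 0.021, 1.021, -0.113], TCP at [0.275, -0.561, 0.231] pointing down, gripper open.
Joint ranges: [-2.91, 2.91], [-0.3, 2.13], [-1.5, 1.42], [0.17, 2.43], [-1.26, 4.41], [0.16, 1.93], [-2.52, 2.52]. Speed limits (rad/s): [1.89, 1.89, 2.39, 2.39, 3.01, 3.01, 3.01].

### API

Orientations are given as a rotation vector (axis times angle).
In Python, from bench import robot gives the robot as it stands. The module is installed in compiled form; this text tells all that it offers. Calls block until the motion is done:
- robot.move_pose(position, orientation): joint-space move of the TCP to a pose.
- robot.move_l(position, ori=None, rate=0.15): straight line of the TCP; ori=None keeps the orientation; rate is the mean speed in m/s.
- robot.set_joints(angles): joint-space move.
- robot.gripper_open() and robot.grab(strength=None): open the fingers fully, or close them until they stop; strength is the grip in N (None keeps the last).
- robot.pause(seconds).
- robot.inverse_kinematics(position, orientation): joint angles nearest the present ones, or None.
- robot.sense(): the state.
- robot.get_image(name): name is "side" or "top" or "wrist"; returns the picture (400x640x3 uint8, red, green, blue); there is no depth.
- robot.get_calibration(name): a dict with "fx", "fy", "cx", "cy" (pixels), "dist_coeffs" ([k1, k2, p1, p2, k3] as OpenCV has them; the pictures are not rectified), "R" (3x3) and "t" (3): a world point X has camera coordinates R X + t; the wrist camera has in their place "tool_from_camera" (4x4, takes a point from camera to tool coordinates, whose origin is the TCP and whose axes are the tool frame's). Camera axes: x right, y down, z forward; pixel columns grow to the right and rows downward; lengths in m; the calibration is good to about 2 mm. A picture is of the moment at which its call begins: read the wrist's pose just before it. get_calibration takes no time and is no camera call.
A pose or a line that the arm cannot do raises robot.PlanningError and nothing moves.
- robot.close_job(): hands the job in, once; it reports no verdict.
The state is a dict: "time": time; "joint_positions": joint angles; "qd": joint speeds; "joint_torque": joint torques, N m; "eef_pos": TCP position; "orientation": TCP orientation; "contact_force": force on the tool from outside, world axes, zero at the start; "wrist_torque": the same for the moment, N m; "width": finger opening in m.
Only numpy, scipy, OpenCV 4.12 (cv2) and the standard library are available. Lean on these libraries where they do the work, as an engineer would, in place of code of your own. Each camera call takes 0.05 s, during which the arm holds its last target. There are 200 camera calls.

### The job

Uncouple the line on the quick-coupler stand: push the sleeve back against its spring by its thumb ear, turn it with the ear going over away from the robot until you feel its stop, and let it drop into the release notch; then slide the plug out to the end of its slide by its post. Be gentle with the coupler, never forcing it against its stops, leave the sleeve resting in the notch, and do not disturb the things standing around.

Things in the scene. Friction and masses are not known exactly. Their poses are not given: they have to be found in the camera images.
- coupler_stand: Fixed quick-coupler stand, base plate 100 (x) x 252 (y) x 12 mm. Origin on the worktop under the coupler axis, which runs along its y, 85 mm up. From -y: square block (top at 110 mm), dark stop ring, steel sleeve (48 mm across, y -32..18 mm) with ear, thin dark ring, plug on a slide (flange from y = 47 mm). Its yaw varies by 0.35 rad. Over 35 N of push or squeeze on any of it is rough.
- ear_corner (a point): Inner corner of the sleeve's L-shaped ear, 46 mm from the axis; turns and slides with the sleeve. The ear's two steel plates stand radially, up to 64 mm from the axis. Fingertips set in the corner can push both plates without gripping. Thumb plate: square to the axis, 6 mm thick, 36 mm wide from the web to the stand's -x; push its +y face (stand y = -15 mm at sleeve_pull 0) to -y.
- ear_top (a point): Middle of the top edge of the ear's other plate, the web: 7 mm thick, radial, parallel to the axis, 34 mm long from the thumb plate to +y, from 24 mm (sleeve surface) to 64 mm from the axis. Push its -x face towards +x to turn the sleeve. It leans from upright to the stand's +x by (sleeve_turn - 0.40) rad, so at the start towards -x.
- sleeve_pull (a joint): How far the sleeve is pulled back to the stand's -y, m. 0 = home, locked. Spring: 5 N at 0, plus 0.5 N per mm. From 10 mm on it can turn; hard back stop at 16 mm (13 N of spring). Turned right up to its end stop and let go, it drops to 3 to 4 mm: the release notch. Let go earlier it hangs on a ledge at 10 mm.
- sleeve_turn (a joint): Turn of the sleeve about the stand's +y, rad. 0 = locked; positive carries the ear from the stand's -x side over to its +x side. A hidden end stop lies anywhere from 0.90 to 1.40 rad, different every time, to be found by feel; the release notch is about 0.1 rad wide, right before that stop. The stop gives by 0.1 rad at 15 N. Friction 0.06 N m; it stays where left.
- plug (a joint): How far the plug is out of the coupler along the stand's +y, m; 0 = fully in, 0.050 = hard end of its slide. Locked by the sleeve until sleeve_turn is past about 0.6 rad; then it slides with 1.5 N of friction and stays where it is left.
- post_top (a point): Top of the plug's upright post: 12 mm thick pin (15 mm head) standing on the plug from 12 mm to 57 mm above the coupler axis, at stand x = 0, y = 76 mm + joint plug. Push or pinch it to slide the plug.
- tip_box: Bystander: pipette tip box 110x71x59 mm; origin at the centre of its underside. Leave it where it is.
- tube_rack: Bystander: test-tube rack 50x112x111 mm; origin at the centre of its underside. Leave it where it is.
- beaker_2: Bystander: clear beaker, 62 mm across, 76 mm tall; origin at the centre of its underside. Leave it where it is.
- conjugate: Bystander: black bottle, 32 mm across, 64 mm tall; origin at the centre of its underside. Leave it where it is.
- bench_timer: Bystander: flat timer 62x62x16 mm; origin at the centre of its underside. Leave it where it is.
- glass_jar: Bystander: clear glass jar, 38 mm across, 78 mm tall; origin at the centre of its underside. Leave it where it is.
- petri_dish: Bystander: petri dish, 52 mm across, 10 mm high; origin at the centre of its underside. Leave it where it is.
- marker_1: Bystander: marker pen 134x12x12 mm, lying; origin at the centre of its underside. Leave it where it is.
- stop_reagent: Bystander: small dropper bottle, 33 mm across, 73 mm tall; origin at the centre of its underside. Leave it where it is.

How it is judged:
By the outcome, as a careful person would: the job done as asked, in the order asked, and still so for the second after the job is handed in, with the robot touching nothing.
It also fails if it takes over 58 s, if anything falls off the work surface, if the arm or the gripper's body presses on something with over 40 N, if the wrist force passes 120 N, or if a joint passes its speed limit or range.

## Working session

There is one attempt and no reset: what is moved stays moved. The work goes in short steps, each a Python script; the robot and the scene stay as the last script left them, time stands still between calls to the robot, and variables do not carry over. Pictures are saved under pics/ and viewed, about 8 in all and at most 12, crops included, and the job is handed in when it is done.

```bash
mkdir -p pics; python3 - <<'E'
from bench import robot
import cv2,numpy as np
s=robot.sense();print(s)
for n in("top","side"):
    im=robot.get_image(n);cv2.imwrite(f"pics/{n}0.png",im[:,:,::-1])
    print(n,robot.get_calibration(n))
print(robot.get_calibration("wrist"))
E
```

```text
{'time': 0.0, 'joint_positions': array([ 1.04477401,  0.52199119, -0.03627728,  1.59998697,  0.02121558,
        1.02104724, -0.11273829]), 'qd': array([-0.00010707,  0.0004866 , -0.00069709, -0.00076063, -0.00064947,
        0.00045704,  0.00074666]), 'joint_torque': array([-4.39119503e-04, -9.27085018e+01,  1.97957464e+00, -3.69938207e+01,
        1.78161910e-02,  7.90146994e-03, -1.25572406e-06]), 'eef_pos': array([ 0.27492876, -0.56093997,  0.23074804]), 'orientation': array([ 1.96825599,  0.45761693, -1.96894913]), 'contact_force': array([-0.50037151, -0.37213832, -0.87132303]), 'wrist_torque': array([-0.01622097, -0.01545969,  0.02444935]), 'width': 0.08545701988336747}
top {'fx': 474.20594610274054, 'fy': 474.20594610274054, 'cx': 317.5261545536082, 'cy': 197.74156511982392, 'dist_coeffs': array([-0.05770589,  0.        ,  0.        ,  0.        ,  0.        ]), 'R': array([[ 0.02149321, -0.99924254,  0.03244059],
       [-0.99709179, -0.0237974 , -0.07239918],
       [ 0.07311634, -0.03079015, -0.99684802]]), 't': array([0.06758733, 0.55228748, 1.31715815])}
side {'fx': 403.4
[... 257 characters left out ...]
4232467, -0.69578502],
       [-0.69526529, -0.02837956, -0.71819272]]), 't': array([-0.0553948 , -0.33509595,  1.55779094])}
{'fx': 285.6386058656705, 'fy': 285.6386058656705, 'cx': 320.1911473229338, 'cy': 202.17290727555476, 'dist_coeffs': array([6.78598898e-05, 0.00000000e+00, 0.00000000e+00, 0.00000000e+00,
       0.00000000e+00]), 'tool_from_camera': array([[-7.00174027e-04, -2.83965181e-01,  9.58834337e-01,
        -1.43098060e-01],
       [ 9.99999752e-01, -2.72006270e-04,  6.49677967e-04,
        -8.81453349e-05],
       [ 7.63230300e-05,  9.58834554e-01,  2.83965301e-01,
        -7.15476547e-02],
       [ 0.00000000e+00,  0.00000000e+00,  0.00000000e+00,
         1.00000000e+00]])}
```

View pics/top0.png

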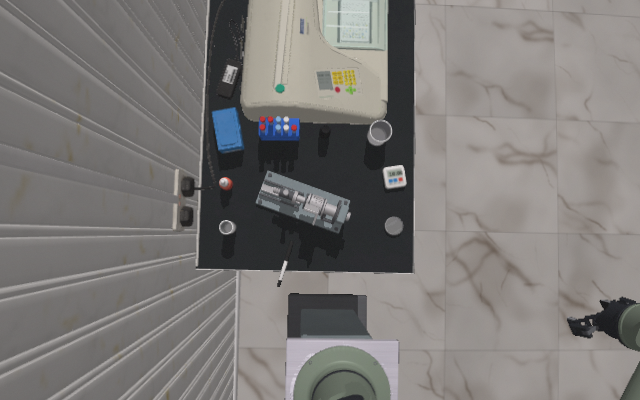

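View pics/side0.png

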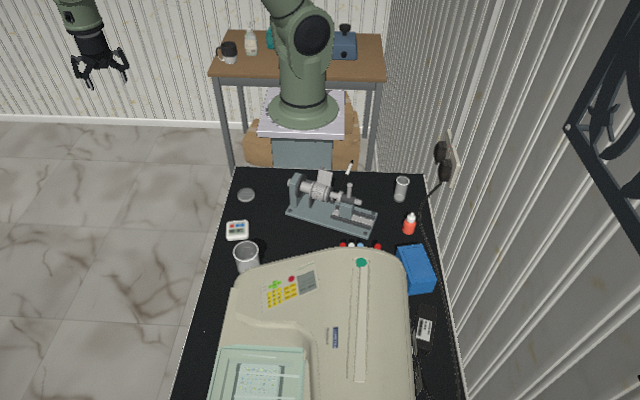

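```bash
python3 - <<'E'
import cv2,numpy as np
t=cv2.imread("pics/top0.png")[155:250,240:370];s=cv2.imread("pics/side0.png")[160:250,275:390]
a=cv2.resize(t,(780,570),interpolation=cv2.INTER_CUBIC);cv2.imwrite("pics/topc.png",a)
b=cv2.resize(s,(690,540),interpolation=cv2.INTER_CUBIC);cv2.imwrite("pics/sidec.png",b)
E
```

```text
(no output)
```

View pics/topc.png

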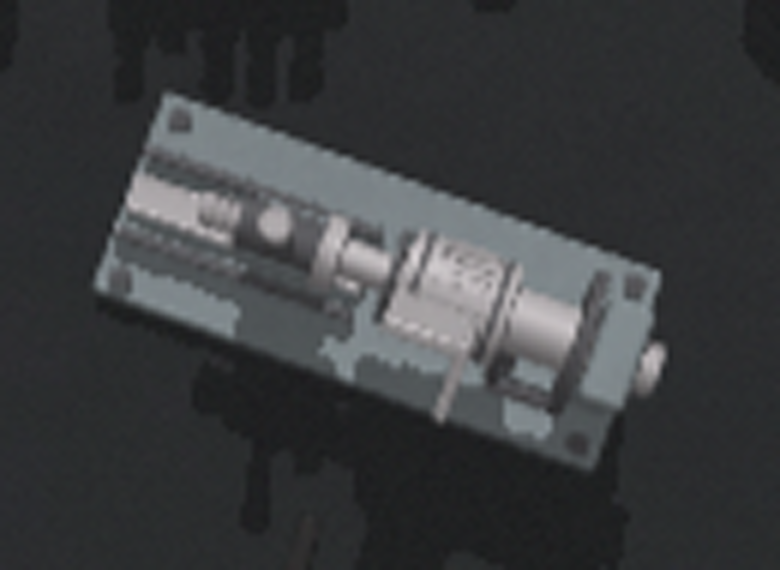

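View pics/sidec.png

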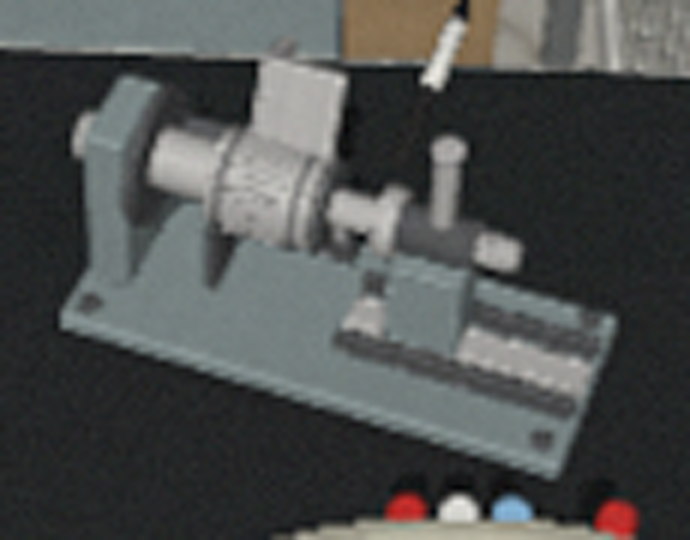

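```bash
cat >cam.py <<'E'
import cv2,numpy as np
from bench import robot
def ray(n,px):
    c=robot.get_calibration(n);K=np.array([[c["fx"],0,c["cx"]],[0,c["fy"],c["cy"]],[0,0,1]])
    p=cv2.undistortPoints(np.array([[px]],float),K,np.array(c["dist_coeffs"]))[0,0]
    if n=="wrist":
        s=robot.sense();T=np.array(c["tool_from_camera"]);Rt=cv2.Rodrigues(s["orientation"])[0]
        return s["eef_pos"]+Rt@T[:3,3],Rt@T[:3,:3]@np.array([*p,1])
    R=np.array(c["R"]);return -R.T@c["t"],R.T@np.array([*p,1])
def plane(n,px,z):
    o,d=ray(n,px);return o+d*(z-o[2])/d[2]
def tri(a,b):
    (o1,d1),(o2,d2)=ray(*a),ray(*b)
    u=np.linalg.lstsq(np.c_[d1,-d2],o2-o1,rcond=None)[0]
    p,q=o1+d1*u[0],o2+d2*u[1];return (p+q)/2,np.linalg.norm(p-q)
E
python3 - <<'E'
from cam import *
np.set_printoptions(precision=4,suppress=True)
T=lambda x,y:(240+(x+.5)/6-.5,155+(y+.5)/6-.5)
S=lambda x,y:(275+(x+.5)/6-.5,160+(y+.5)/6-.5)
P=[plane("top",T(*p),.012) for p in [(168,95),(95,290),(595,468),(662,268)]]
for p in P:print(p)
c=sum(P)/4; u=(P[0]+P[1]-P[2]-P[3]);print("c",c,"yaw",np.arctan2(-u[0],u[1]),np.linalg.norm(u)/2,np.linalg.norm(P[0]+P[3]-P[1]-P[2])/2)
Q=[plane("side",S(*p),.012) for p in [(555,474),(615,318),(62,320)]]
print("side",*Q)
for n,a,b in [("post",(277,215),(450,142)),("webY+",(385,322),(347,75)),("webthumb",(462,345),(262,60))]:
    print(n,*tri(("top",T(*a)),("side",S(*b))))
print("post z.142",plane("top",T(277,222),.142),plane("side",S(450,148),.142))
E
```

```text
[0.6254 0.2233 0.012 ]
[0.5323 0.2548 0.012 ]
[0.454  0.0178 0.012 ]
[ 0.549  -0.0122  0.012 ]
c [0.5402 0.1209 0.012 ] yaw -0.3165549736392681 0.248547433357511 0.09899669324683358
side [0.6313 0.2218 0.012 ] [0.5341 0.2541 0.012 ] [ 0.5509 -0.0126  0.012 ]
post [0.5578 0.1653 0.1486] 2.0414577340709438e-05
webY+ [0.5137 0.1189 0.1453] 0.0007649492008856743
webthumb [0.5048 0.083  0.1442] 0.005192732416612867
post z.142 [0.5554 0.1654 0.142 ] [0.5548 0.1657 0.142 ]
```

```bash
cat >st.py <<'E'
from cam import *
from scipy.spatial.transform import Rotation as Ro
np.set_printoptions(precision=4,suppress=True)
TH=-0.3166; O=np.array([.5329,.0933,0.])
Rs=Ro.from_euler('z',TH).as_matrix()
def W(p): return O+Rs@np.array(p)          # stand -> world
def Pc(phi,r,t,y):                          # polar about coupler axis: lean phi to +x, radius r, tangential t (+x), y
    return W([r*np.sin(phi)+t*np.cos(phi),y,.085+r*np.cos(phi)-t*np.sin(phi)])
def ori(al,k):                              # tool points at the axis, tilted al; k = quarter turns of the jaws (k=0 jaws along stand x)
    x=np.array([-np.sin(al),0,-np.cos(al)]);y=np.array([np.cos(al),0,-np.sin(al)])
    R=np.c_[x,y,np.cross(x,y)]@Ro.from_euler('x',k*np.pi/2).as_matrix()
    return Ro.from_matrix(Rs@R).as_rotvec()
def F(): return Rs.T@robot.sense()["contact_force"]   # force in stand axes
E
python3 - <<'E'
from st import *
for k in range(4):
  for al in (-.4,-.2,0,.2,.4,.6,.8,1.0):
    q=[robot.inverse_kinematics(Pc(al,r,-.022,0.),ori(al,k)) for r in (.04,.1)]
    print(k,al,*[None if x is None else np.round(x,2) for x in q])
E
```

```text
0 -0.4 [-0.54  0.44  0.04  2.28  1.11  0.31 -1.87] [ 0.14  0.4  -0.85  2.25  1.12  0.7  -1.86]
0 -0.2 [-0.1   0.47 -0.39  2.11  0.64  0.53 -1.3 ] [ 0.18  0.41 -0.75  2.08  0.67  0.72 -1.32]
0 0 [ 0.05  0.54 -0.47  1.95  0.36  0.73 -0.96] [ 0.11  0.46 -0.55  1.9   0.31  0.87 -0.92]
0 0.2 [ 0.12  0.64 -0.51  1.78  0.21  0.96 -0.78] [ 0.14  0.58 -0.53  1.7   0.18  1.09 -0.75]
0 0.4 [ 0.12  0.75 -0.47  1.6   0.1   1.19 -0.65] [ 0.11  0.7  -0.43  1.51  0.06  1.32 -0.62]
0 0.6 [ 0.07  0.85 -0.35  1.43 -0.04  1.41 -0.53] [ 0.06  0.84 -0.31  1.3  -0.06  1.55 -0.52]
0 0.8 [ 0.06  0.98 -0.3   1.26 -0.12  1.64 -0.48] [ 0.05  1.   -0.28  1.09 -0.12  1.79 -0.49]
0 1.0 [ 0.05  1.12 -0.28  1.08 -0.18  1.86 -0.48] None
1 -0.4 [-1.12  0.62  0.82  2.3  -1.08  0.18 -1.3 ] [-1.2   0.42  0.82  2.3  -0.11  0.25 -2.25]
1 -0.2 [-0.46  0.45  0.07  2.13  0.25  0.42 -2.5 ] [-0.89  0.39  0.6   2.13 -0.19  0.53 -2.07]
1 0 [-0.17  0.51 -0.18  1.96  0.14  0.68 -2.32] [-0.1   0.43 -0.27  1.91  0.15  0.83 -2.34]
1 0.2 [-0.14  0.6  -0.14  1.79 -0.04  0.93 -2.12] [-0.11  0.54 -0.17  1.72 -0.03  1.06 -2.13]
1 0.4 [-0.1
[... 1051 characters left out ...]
5  0.45 -0.2   2.27  1.2   0.41 -0.38] [ 0.08  0.38 -0.77  2.25  1.09  0.66 -0.27]
3 -0.2 [ 0.16  0.54 -0.72  2.1   0.87  0.66  0.08] [ 0.26  0.45 -0.86  2.07  0.73  0.77  0.19]
3 0 [ 0.25  0.61 -0.77  1.94  0.58  0.83  0.42] [ 0.28  0.52 -0.8   1.89  0.47  0.93  0.51]
3 0.2 [ 0.33  0.73 -0.84  1.77  0.46  1.05  0.58] [ 0.33  0.66 -0.83  1.69  0.37  1.15  0.65]
3 0.4 [ 0.32  0.84 -0.8   1.59  0.33  1.25  0.71] [ 0.32  0.8  -0.81  1.49  0.29  1.38  0.75]
3 0.6 [ 0.31  0.96 -0.79  1.42  0.25  1.47  0.78] [ 0.3   0.94 -0.8   1.29  0.24  1.6   0.79]
3 0.8 [ 0.29  1.09 -0.79  1.24  0.19  1.68  0.81] [ 0.27  1.1  -0.79  1.07  0.19  1.83  0.82]
3 1.0 [ 0.26  1.22 -0.79  1.06  0.13  1.88  0.81] None
```

```bash
python3 - <<'E'
from st import *
t0=robot.sense()["time"]
robot.move_pose(W([-.02,.03,.32]),ori(0,0)); print(robot.sense()["time"]-t0)
robot.grab(20); s=robot.sense();print(s["time"],s["width"],s["eef_pos"],W([-.02,.03,.32]),F())
im=robot.get_image("wrist");cv2.imwrite("pics/w0.png",im[:,:,::-1])
E
```

```text
2.6083
3.475 -0.00012290643123479006 [0.5232 0.128  0.32  ] [0.5232 0.128  0.32  ] [ 0.4447 -0.6077 -0.6896]
```

View pics/w0.png

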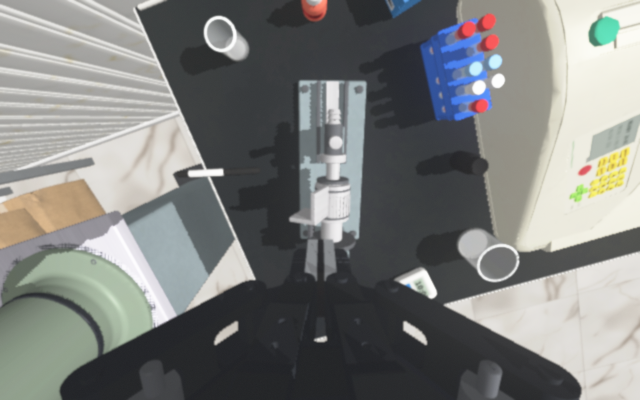

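```bash
python3 - <<'E'
from st import *
im=cv2.imread("pics/w0.png")[75:255,270:400]
cv2.imwrite("pics/w0c.png",cv2.resize(im,(433,600),interpolation=cv2.INTER_CUBIC))
Wt=lambda p:np.round(Rs.T@(p-O),4)
for px,z in [((335,140),.142),((299,81),.012),((367,81),.012)]:
    print(px,Wt(plane("wrist",px,z)))
E
```

```text
(335, 140) [-0.0041  0.078   0.142 ]
(299, 81) [-0.0514  0.1529  0.012 ]
(367, 81) [0.0481 0.1529 0.012 ]
```

View pics/w0c.png

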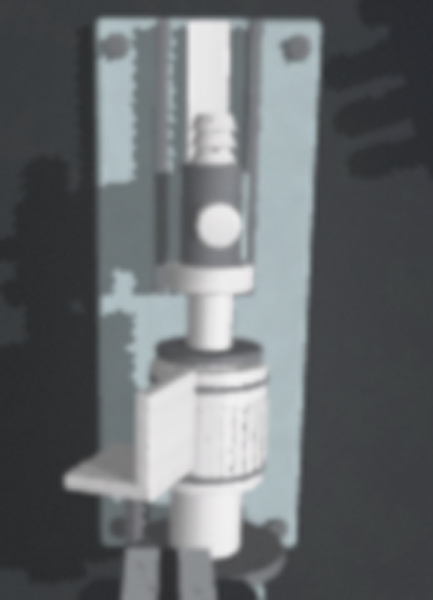

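```bash
python3 - <<'E'
from st import *
Wt=lambda p:np.round(Rs.T@(p-O),4)
C=lambda x,y:(270+(x+.5)/3.333-.5,75+(y+.5)/3.333-.5)
P=lambda x,y,z:print((x,y),z,Wt(plane("wrist",C(x,y),z)))
P(217,226,.142);P(97,18,.012);P(322,18,.012);P(297,547,.012);P(100,545,.012)
P(135,390,.144);P(148,496,.144);P(65,478,.130)
P(209,320,.095);P(268,430,.085)
c=robot.get_calibration("wrist")
E
```

```text
(217, 226) 0.142 [-0.0043  0.0753  0.142 ]
(97, 18) 0.012 [-0.0517  0.1542  0.012 ]
(322, 18) 0.012 [0.047  0.1542 0.012 ]
(297, 547) 0.012 [ 0.0456 -0.0974  0.012 ]
(100, 545) 0.012 [-0.0555 -0.0962  0.012 ]
(135, 390) 0.144 [-0.032   0.0198  0.144 ]
(148, 496) 0.144 [-0.0277 -0.0193  0.144 ]
(65, 478) 0.13 [-0.0588 -0.0175  0.13  ]
(209, 320) 0.095 [-0.0046  0.0354  0.095 ]
(268, 430) 0.085 [ 0.0209 -0.0125  0.085 ]
```

```bash
python3 - <<'E'
s=open('st.py').read()
s=s.replace("TH=-0.3166; O=np.array([.5329,.0933,0.])","TH=-0.322; O=np.array([.5308,.0940,0.])")
open('st.py','w').write(s)
E
python3 - <<'E'
from st import *
al=-.4
robot.move_pose(Pc(al,.105,-.024,.004),ori(al,0));print(robot.sense()["time"],F())
robot.move_l(Pc(al,.07,-.024,.004),rate=.1);robot.pause(.1);print(robot.sense()["time"],F())
for r in (.06,.05,.043):
    robot.move_l(Pc(al,r,-.024,.004),rate=.05);f=F();print(r,robot.sense()["time"],f)
    if np.linalg.norm(f)>5:break
im=robot.get_image("side");cv2.imwrite("pics/s1.png",cv2.resize(im[150:260,265:385,::-1],(720,660)[:2],interpolation=cv2.INTER_CUBIC)[:600])
E
```

```text
4.3833 [0.6022 0.7453 0.399 ]
4.9833 [-1.0002 -0.8663  0.3836]
0.06 5.3333 [-0.8698  0.0296  0.3169]
0.05 5.6833 [-0.7349  0.6478  0.0492]
0.043 5.975 [ 0.2604 -0.2424  0.3352]
```

View pics/s1.png

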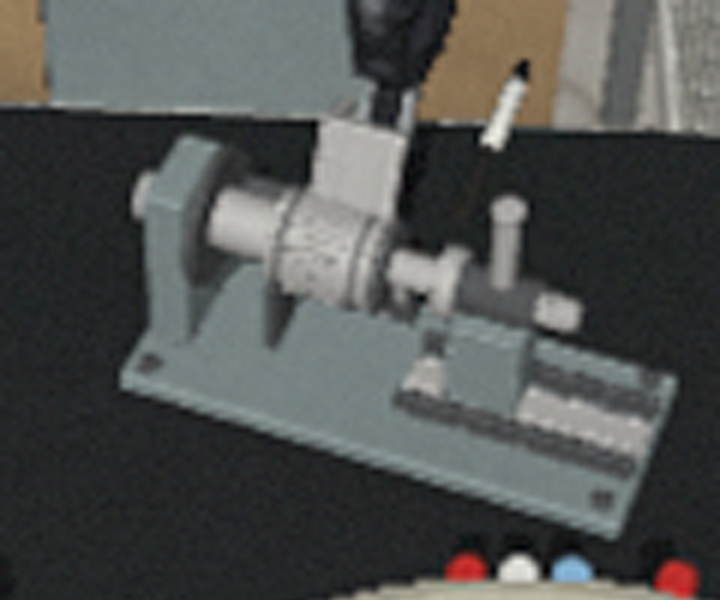

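```bash
cat >>st.py <<'E'
def Fa(n=4):
    a=[]
    for _ in range(n): robot.pause(.02);a.append(F())
    return np.mean(a,0)
E
python3 - <<'E'
from st import *
al=-.4;y=.004;yc=None
while y>-.033:
    y-=.0015;robot.move_l(Pc(al,.043,-.024,y),rate=.03)
    f=Fa();print(round(y,4),f)
    if np.abs(f[[0,2]]).max()>8 or f[1]>14:print("stop");break
    if yc is None and f[1]>3.5:yc=y
    if yc is not None and y<yc-.009:break
print(yc,robot.sense()["time"])
E
```

```text
0.0025 [-0.0219  0.162   0.2563]
0.001 [-0.1122 -0.1173 -0.2735]
-0.0005 [ 0.4199  0.0963 -0.0732]
-0.002 [0.0066 0.1026 0.0161]
-0.0035 [-0.231  -0.1724  0.1264]
-0.005 [ 2.3704  4.5211 -3.3861]
-0.0065 [ 1.7441  5.2611 -3.5811]
-0.008 [ 2.4928  5.6803 -3.4262]
-0.0095 [ 2.5286  6.4119 -4.1463]
-0.011 [ 3.6299  7.404  -4.8199]
-0.0125 [ 2.9776  7.7498 -4.5887]
-0.014 [ 3.7881  8.9636 -4.3685]
-0.0155 [ 4.2988  9.0846 -5.6164]
-0.005 10.1417
```

```bash
cat >>st.py <<'E'
def pol(f,phi):  # tangential, radial, y
    return np.array([f[0]*np.cos(phi)-f[2]*np.sin(phi),f[0]*np.sin(phi)+f[2]*np.cos(phi),f[1]])
E
python3 - <<'E'
from st import *
al=-.4;t=-.024
for y in(-.0165,-.0178):
    robot.move_l(Pc(al,.043,t,y),rate=.03);f=Fa();print(y,f)
b=pol(f,al)
while t<-.008:
    t+=.0015;robot.move_l(Pc(al,.043,t,y),rate=.03);p=pol(Fa(),al);print(round(t,4),p)
    if p[0]<b[0]-2.5 or abs(p[2])>15 or abs(p[1])>12:break
print(robot.sense()["time"])
E
```

```text
-0.0165 [ 4.4853 10.3374 -5.684 ]
-0.0178 [ 5.1742 10.6104 -6.1552]
-0.0225 [ 0.007   0.8483 10.2072]
-0.021 [-1.049   4.4135  9.8543]
11.4083
```

```bash
python3 - <<'E'
from st import *
al=-.4;t=-.021;y=-.0178
while t<-.013:
    t+=.001;robot.move_l(Pc(al,.043,t,y),rate=.03);p=pol(Fa(),al);print(round(t,4),p)
    if p[0]<-6 or abs(p[2])>15 or abs(p[1])>12:break
print(robot.sense()["time"])
E
```

```text
-0.02 [-2.3789  6.4578  9.895 ]
-0.019 [-2.6088  6.2861  9.3761]
-0.018 [-2.1548  6.8413  9.7971]
-0.017 [-2.2957  6.6002  9.739 ]
-0.016 [-2.1581  7.3122  9.6067]
-0.015 [-2.0801  6.8242 10.1083]
-0.014 [-1.844   7.3685  9.7759]
-0.013 [-2.0728  7.0716 10.0621]
13.9417
```

```bash
python3 - <<'E'
from st import *
a=robot.get_image("side")[155:225,285:365,::-1];b=robot.get_image("top")[170:240,280:360,::-1]
cv2.imwrite("pics/s2.png",np.hstack([cv2.resize(x,(400,350),interpolation=cv2.INTER_CUBIC) for x in(a,b)]))
E
```

```text
(no output)
```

View pics/s2.png

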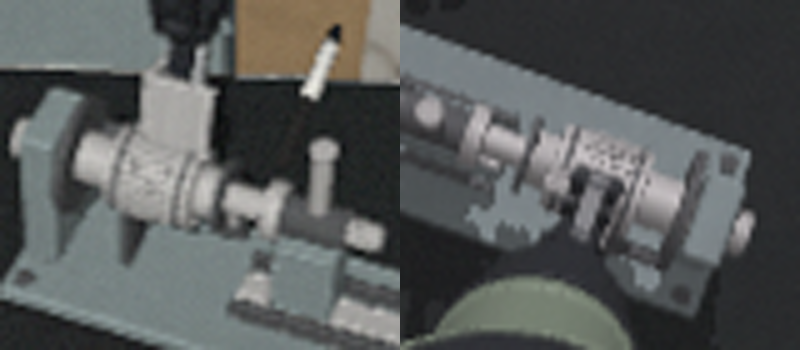

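```bash
python3 - <<'E'
from st import *
ps=-.4;y=-.0178;t=-.013
while ps<.95:
    ps+=.05 if ps<.15 else .03
    robot.move_l(Pc(ps,.043,t,y),ori=ori(ps,0),rate=.04);p=pol(Fa(),ps);print(round(ps,3),p)
    if p[0]<-6.5 or abs(p[2])>16 or abs(p[1])>14:break
print(robot.sense()["time"])
E
```

```text
-0.35 [-0.2658  5.1951  9.9301]
-0.3 [-0.0401  4.342   9.7084]
-0.25 [-0.0436  4.8778  9.8993]
-0.2 [ 0.1392  4.8436 10.3393]
-0.15 [ 0.4428  4.4031 10.2766]
-0.1 [-0.0263  4.1716 10.722 ]
-0.05 [ 0.5564  4.3053 10.478 ]
-0.0 [-0.0474  4.6162 10.3366]
0.05 [ 0.3502  4.2329 10.284 ]
0.1 [0.2037 4.2599 9.8055]
0.15 [0.0224 4.1537 9.9432]
0.2 [ 0.1177  3.7089 10.2771]
0.23 [ 0.394   3.7232 10.3093]
0.26 [0.2607 2.871  9.8861]
0.29 [0.5158 2.7526 9.9698]
0.32 [ 0.3172  2.2365 10.4538]
0.35 [ 0.1495  2.5866 10.0011]
0.38 [ 0.6105  2.4901 10.5208]
0.41 [ 0.0523  2.4298 10.1753]
0.44 [-0.1303  2.586  10.3267]
0.47 [-0.7283  1.9002  9.6255]
0.5 [-2.4728  2.6048  9.5322]
0.53 [-4.0196  2.7506  8.8774]
0.56 [-4.1435  2.4059  9.4229]
0.59 [-6.2425  4.3706  8.3229]
0.62 [-9.4254  4.719   6.7597]
22.4
```

```bash
python3 - <<'E'
from st import *
ps=.60;y=-.0178;t=-.013
robot.move_l(Pc(ps,.043,t,y),ori=ori(ps,0),rate=.03);print(pol(Fa(),ps))
while y<.004:
    y+=.0015;robot.move_l(Pc(ps,.043,t,y),rate=.03);p=pol(Fa(),ps);print(round(y,4),p)
    if abs(p[0])>14 or abs(p[2])>16 or abs(p[1])>14:break
print(robot.sense()["time"])
a=robot.get_image("side")[155:225,285:365,::-1];b=robot.get_image("top")[170:240,280:360,::-1]
cv2.imwrite("pics/s3.png",np.hstack([cv2.resize(x,(400,350),interpolation=cv2.INTER_CUBIC) for x in(a,b)]))
E
```

```text
[-8.0356  3.4922  8.4336]
-0.0163 [-8.8391  4.8656  4.6008]
-0.0148 [-9.7532  5.5842  2.4224]
-0.0133 [-9.6884  5.83    0.7068]
-0.0118 [-10.12     5.8634  -0.2703]
-0.0103 [-9.9891  6.4335 -2.2112]
-0.0088 [-10.9202   6.5652  -2.8034]
-0.0073 [-11.2611   7.0042  -3.6142]
-0.0058 [-12.0779   6.8025  -5.1708]
-0.0043 [-12.3268   6.6069  -7.3937]
-0.0028 [-12.9639   5.8296  -8.78  ]
-0.0013 [-12.8355   4.6197  -9.4979]
0.0002 [-13.2768   4.7181 -10.1152]
0.0017 [-13.8623   3.266   -9.6167]
0.0032 [-13.6087   3.1344  -9.8624]
0.0047 [-13.8141   2.3345 -10.1497]
27.4667
```

View pics/s3.png

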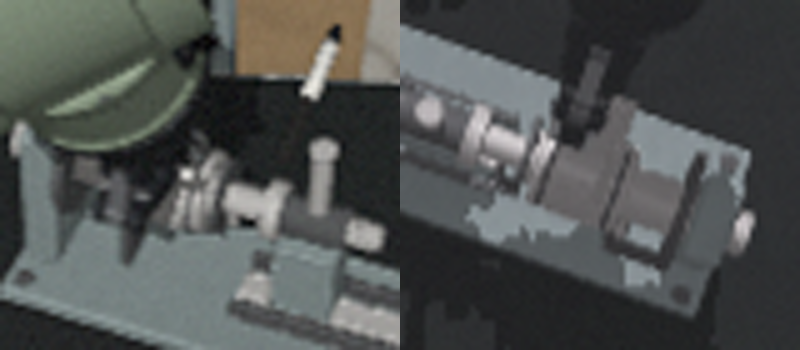

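```bash
python3 - <<'E'
from st import *
ps=.60;y=.0047;t=-.013
for t in(-.015,-.017,-.019,-.023):
    robot.move_l(Pc(ps,.043,t,y),rate=.03);p=pol(Fa(),ps);print(t,p)
E
cat > look.py <<'E'
from st import *
robot.move_l(Pc(.6,.11,-.023,.006),rate=.15)
robot.move_pose(W([-.02,.055,.26]),ori(0,0));robot.pause(.1);s=robot.sense();print(s["time"],s["eef_pos"],W([-.02,.055,.26]))
im=robot.get_image("wrist");cv2.imwrite("pics/w1.png",im[:,:,::-1])
cv2.imwrite("pics/w1c.png",cv2.resize(im[100:300,240:440,::-1],(600,600),interpolation=cv2.INTER_CUBIC))
E
python3 look.py
```

```text
-0.015 [-9.47    0.5358 -6.3467]
-0.017 [-4.9825 -0.5705 -3.0515]
-0.019 [-1.6831 -0.5286 -0.7305]
-0.023 [ 0.0924 -0.0997  0.2592]
30.325 [0.5295 0.1517 0.2589] [0.5292 0.1525 0.26  ]
```

View pics/w1c.png

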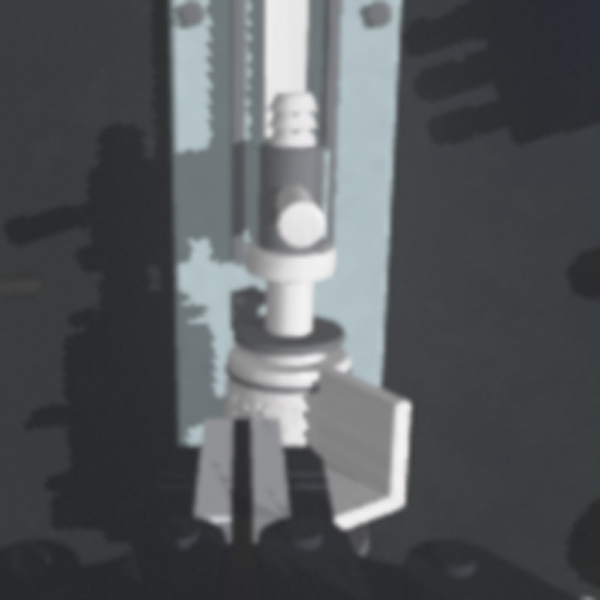

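```bash
python3 - <<'E'
from st import *
for c in [(410,403),(402,507)]:
    px=(240+(c[0]+.5)/3-.5,100+(c[1]+.5)/3-.5)
    for z in (.115,.125,.135):
        p=Rs.T@(plane("wrist",px,z)-O);print(c,p,"r",np.hypot(p[0],z-.085),"phi",np.arctan2(p[0],z-.085))
px=(240+300/3,100+224/3);print(Rs.T@(plane("wrist",px,.142)-O))
E
```

```text
(410, 403) [0.0405 0.005  0.115 ] r 0.050395784810783224 phi 0.9331724462375877
(410, 403) [0.0384 0.0092 0.125 ] r 0.055450012517290904 phi 0.7650172063358801
(410, 403) [0.0363 0.0135 0.135 ] r 0.06179339486771744 phi 0.628095667950161
(402, 507) [ 0.0398 -0.0371  0.115 ] r 0.04983025627489323 phi 0.9247379336257552
(402, 507) [ 0.0377 -0.0314  0.125 ] r 0.054980294937388756 phi 0.7560765358904239
(402, 507) [ 0.0357 -0.0257  0.135 ] r 0.06140975106218971 phi 0.6194413201137583
[-0.0019  0.0755  0.142 ]
```

```bash
python3 - <<'E'
from st import *
o=ori(0,0)
robot.move_l(W([-.002,.051,.17]),ori=o,rate=.12)
for z in(.145,.12):
    robot.move_l(W([-.002,.051,z]),rate=.08);f=Fa(3);print(z,f)
    if np.linalg.norm(f)>4:raise SystemExit
y=.051;yc=None
while y<.125:
    y+=.002 if yc is None or y>yc+.042 else .004
    robot.move_l(W([-.002,y,.12]),rate=.04);f=Fa(3);print(round(y,4),f)
    if yc is None and f[1]<-1:yc=y
    if f[1]<-6 or abs(f[0])>8 or abs(f[2])>8:print('stop');break
print(yc,robot.sense()["time"])
E
```

```text
0.145 [0.3602 0.0777 0.2603]
0.12 [ 0.303   0.7318 -0.4802]
0.053 [-0.0425 -0.4954  0.1705]
0.055 [-0.0209 -0.2663 -0.0175]
0.057 [ 0.4393 -0.6519  0.0462]
0.059 [ 0.7547 -0.1779  0.0451]
0.061 [-0.1554  0.0115  0.3303]
0.063 [-0.0322  0.0267  0.5393]
0.065 [-0.0031  0.0477 -0.1504]
0.067 [-0.1228  0.0392 -0.3399]
0.069 [ 0.1964 -0.6824  0.5598]
0.071 [ 0.1741 -0.6312 -0.1292]
0.073 [ 0.3399  0.2087 -0.3284]
0.075 [0.4075 0.0952 0.548 ]
0.077 [ 0.1287 -0.1314 -0.0057]
0.079 [ 0.1469 -0.1373 -0.1717]
0.081 [ 0.3045  0.0354 -0.1917]
0.083 [-0.0674  0.0207 -0.0793]
0.085 [ 0.5136  0.0349 -0.2786]
0.087 [ 0.1607 -0.3359 -0.274 ]
0.089 [0.3779 0.0364 0.0215]
0.091 [-0.3629 -0.026  -0.655 ]
0.093 [ 0.099   0.0714 -0.2786]
0.095 [-0.0703 -0.2887 -0.468 ]
0.097 [0.224  0.0649 0.0908]
0.099 [-0.6298  0.1356  0.2061]
0.101 [ 0.0531 -0.4614 -0.0769]
0.103 [ 0.028  -0.1778  0.1629]
0.105 [ 0.085  -0.153   0.0638]
0.107 [ 0.0855 -0.0726  0.2629]
0.109 [-1.3922 -6.91    3.3809]
stop
0.10900000000000004 41.0083
```

```bash
python3 - <<'E'
from st import *
robot.move_l(W([-.002,.100,.12]),rate=.06);print(F())
robot.move_l(W([-.002,.100,.27]),rate=.15)
robot.pause(.1);print(robot.sense()["time"],Fa())
im=robot.get_image("wrist");cv2.imwrite("pics/w2.png",im[:,:,::-1])
cv2.imwrite("pics/w2c.png",cv2.resize(im[120:320,240:440,::-1],(600,600),interpolation=cv2.INTER_CUBIC))
E
```

```text
[-0.2363  0.7019  0.1635]
42.5583 [-0.05   -0.3625 -0.0582]
```

View pics/w2c.png

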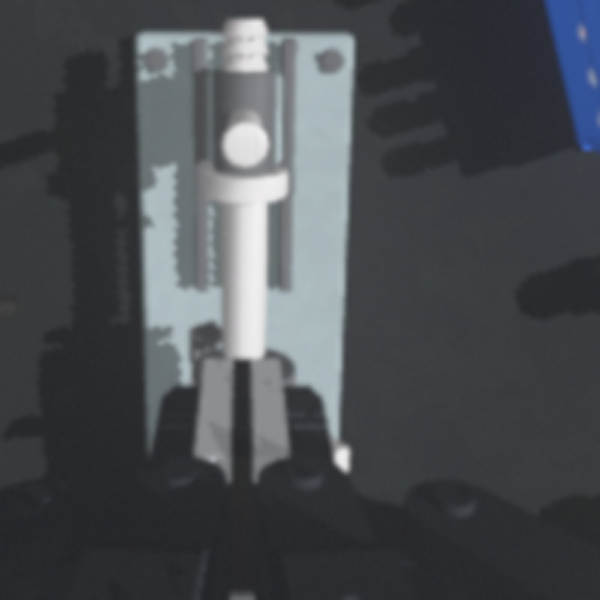

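```bash
python3 - <<'E'
from st import *
px=(240+245.5/3-.5,120+144.5/3-.5);print("post",Rs.T@(plane("wrist",px,.142)-O))
robot.set_joints([1.045,.521,-.036,1.599,.021,1.021,-.113]);print(robot.sense()["time"],F())
a=robot.get_image("side")[155:245,280:390,::-1];b=robot.get_image("top")[110:260,200:420,::-1]
cv2.imwrite("pics/f.png",np.vstack([cv2.resize(a,(440,270)*1,interpolation=cv2.INTER_CUBIC),cv2.resize(b,(440,300),interpolation=cv2.INTER_CUBIC)]))
A=cv2.imread("pics/top0.png").astype(int);B=robot.get_image("top")[:,:,::-1].astype(int)
d=(np.abs(A-B).max(2)>40).astype(np.uint8)[60:290,195:420]
n,_,st,_=cv2.connectedComponentsWithStats(d)
print([s.tolist() for s in st[1:] if s[4]>4],"(x+195,y+60)")
E
```

```text
post [-0.0016  0.1257  0.142 ]
45.5083 [-0.6172  0.5491 -0.8148]
[[60, 120, 43, 22, 241], [70, 122, 5, 4, 14], [109, 127, 24, 27, 293], [90, 128, 3, 3, 5], [108, 138, 2, 3, 5], [68, 140, 16, 11, 81], [92, 141, 3, 3, 5], [85, 145, 16, 12, 80], [104, 144, 4, 5, 12], [104, 155, 5, 4, 15], [118, 159, 3, 7, 10]] (x+195,y+60)
```

View pics/f.png

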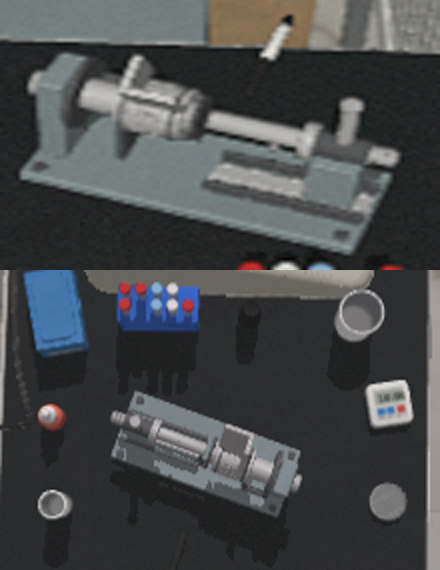

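Post at y = 125.7 mm (plug out about 50 mm), the sleeve is in the notch with its ear over to +x, and the only image changes are on the stand itself. Handing in.

```bash
python3 -c "
from bench import robot
robot.close_job();print(robot.sense()['time'])"
```

```text
the job is handed in; nothing more can be done
the job is handed in; nothing more can be done
```

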